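# Set the stirrer speed by fingertip and start it

### The arm

A 6-joint arm with a two-finger parallel gripper is mounted at the origin on the work surface. World frame = base frame: x ahead of the robot, y to its left, z up, the work surface at z = 0. Lengths are in m, angles in degrees, forces in N, time in s.
With the tool pointing down it reaches from about 0.35 to 0.875 m from the base axis. Payload 4.2 kg.
Tool frame: the origin (TCP) lies between the finger pads; the fingertips stand 19 mm ahead of it and the grasp point (between the pads) is the TCP; z points along the fingers, y is the line along which they close (so a half turn about z gives the same grasp; the last joint's range is limited). The gripper opens to 87 mm and grips with 3 to 60 N. Pads are 19 mm wide; open, the fingers measure 117 mm over their backs; the gripper's body (75 mm by 190 mm) begins 51 mm behind the grasp point.
Start: joints at [-58.465, 22.042, 0.453, 0, -68.411, -14.817], TCP at [0.18, -0.599, 0.242] pointing down, gripper open.
Joint ranges: [-179.83, 179.83], [-69.29, 118.12], [-61.27, 80.66], [-181.25, 117.63], [-171.15, -9.14], [-177.46, 177.46]. Speed limits (degrees/s): [159.86, 159.86, 180, 180, 180, 180].

### API

Orientations are given as a 3x3 rotation matrix whose columns are the frame's x, y, z axes.
In Python, from station import r gives the robot as it stands.
- The arm moves only by the tool drive_tool, never from a script. Its argument "steps" is one flat list of numbers, 7 for each row, row after row: the turn, a rotation vector about the tool's x, y, z in rad, then the shift along the tool's x, y, z in m, then the opening, from 0 (shut) to 1 (fully open). A call has 1 to 10 rows; each row shifts and turns the commanded pose from where the row before left it, along the tool's axes as they then stand; what a row does not reach is not made up. A row lasts 1/12 s, in which the tool goes at most 41.7 mm and 7.16 degrees, less where a joint would pass 70% of its speed; a pose out of reach is approached as far as the arm can. A call is refused whole if a number of a shift passes 0.0417 or a number of a turn 0.125, either way. A call with a gripper value outside its range is refused whole. The fingers move at their own pace and stop on an object; the grip force is fixed at half the most. Time passes only in rows, so rows that do not move let the fingers close. It gives the time, the measured TCP pose, the force, the opening and the grip force at its end, in the units of the state.
- r.sense(): the state, without advancing time (a new reading comes with each control period).
- r.capture(name): name is "scene" or "top" or "wrist"; returns the picture (400x640x3 uint8, blue, green, red); there is no depth.
- r.camera_params(name): a dict with "camera_matrix" (3x3 intrinsics, pixels), "extrinsics" (4x4, takes a point from world to camera coordinates). Camera axes: x right, y down, z forward; pixel columns grow to the right and rows downward; lengths in m; the calibration is good to about 2 mm. A picture is of the moment at which its call begins: read the wrist's pose just before it. camera_params takes no time and is no camera call; for the wrist camera it gives the pose at the moment of the call.
- r.finish_job(): hands the job in; it is judged then, once.
The state is a dict: "time_s": time; "joints": joint angles; "joint_velocities": joint speeds; "effort": joint torques, N m; "tcp_pos": TCP position; "ee_rot": TCP orientation; "wrist_force": force on the tool from outside, world axes, zero at the start; "moment": the same for the moment, N m; "gripper_width": opening from 0.0 (shut) to 1.0 (fully open); "gripper_force": force on a finger pad.
Only numpy, scipy, OpenCV 4.12 (cv2) and the standard library are available. Lean on these libraries where they do the work, as an engineer would, in place of code of your own. Each camera call takes 0.05 s, during which the arm holds its last target. There are 200 camera calls.

### The job

Start the magnetic stirrer at speed five: with a fingertip push the pointer of its speed selector round clockwise, click by click, until it rests in the click at the large orange mark, without going a click too far; only then press the green start button down with a fingertip, let it spring back and move clear. Push gently, and leave the beaker on its plate and everything around the stirrer standing where it is.

Things in the scene. Friction and masses are not known exactly. Their poses are not given: they have to be found in the camera images.
- stirrer: White bench stirrer fixed to the bench, 220 mm deep (x), 350 mm wide (y); origin at the centre of its underside on the bench, front (-x) towards the robot at yaw 0. On the +y side a white square plate (150 mm, top 95 mm above the bench) carries the beaker; on the -y side a flat blue console, 70 mm above the bench, has the speed selector and, 95 mm in front of its axis, the start button.
- dial_axis (a point): Point on the selector's vertical axis, on the console (70 mm above the bench). The selector is a black disc, 52 mm across, top 11 mm above the console, with an upright grey bar across it: 12 mm thick, from 10 to 36 mm above the console, reaching 20 mm behind the axis and 42 mm out on the pointer side, where a white line runs along its top. Push the bar's side 30 to 35 mm from the axis.
- pointer_tip (a point): Outer end of the selector's pointer (the long side of the bar), at its top edge: 42 mm from the axis, 36 mm above the console. The horizontal direction from dial_axis to this point is where the selector points.
- speed5_mark (a point): Centre of the large orange dot (13 mm) on the console at speed five, 56 mm from the selector's axis. The other seven positions have smaller white dots, growing with speed. At speed five the pointer points at this dot, 45 degrees clockwise (seen from above) from the stirrer's +x.
- selector (a joint): Selector angle in rad, growing clockwise seen from above. Eight clicks 0.5236 (30 degrees) apart: speed 0 at 0, five at 2.618, seven (last) at 3.665. Starts in a click from 0 to 3. A spring detent holds each click and resists with up to about 0.11 N m (some 3 N at the pointer); past half-way it snaps by itself into the next click, ahead of the finger.
- start_top (a point): Centre of the top face of the green round start button (32 mm across), which is pressed straight down.
- start (a joint): Travel of the start button in m: 0 released, 0.006 fully down; a spring pushes back with 5 N at full travel. It counts as pressed from 0.004.
- beaker: Empty glass beaker standing on the plate, 72 mm across, 95 mm tall, origin at the centre of its underside; not to be moved.
- amber_bottle: Brown bottle with black cap, 60 mm across, 130 mm tall, on the bench beside the console; origin at the centre of its underside; not to be moved.
- white_jar: White jar with red cap, 54 mm across, 85 mm tall, on the bench beside the console; origin at the centre of its underside; not to be moved.
- flask: Conical glass flask, 76 mm across the foot, 108 mm tall, on the bench on the plate's side; origin at the centre of its underside; not to be moved.
- vial: Small brown vial with blue cap, 26 mm across, 50 mm tall, on the bench on the plate's side; origin at the centre of its underside; not to be moved.
- eraser: White block eraser 50 x 22 x 13 mm on the bench in front of the stirrer; origin at the centre of its underside; not to be moved.

How it is judged:
By the outcome, as a careful person would: the job done as asked, in the order asked, and still so for the second after the job is handed in, with the robot touching nothing.
It also fails if it takes over 64 s, if anything falls off the work surface, if the arm or the gripper's body presses on something with over 40 N, if the wrist force passes 120 N, or if a joint passes its speed limit or range.

## Working session

There is one attempt and no reset: what is moved stays moved. The work goes in short steps, Python scripts to look and compute and a tool call to move; the robot and the scene stay as the last step left them, time stands still between calls to the robot, and variables do not carry over. Pictures are saved under pics/ and viewed, at most 10 in all, crops included, and the job is handed in when it is done.

Besides the shell and the picture viewer there is one more tool, called after "Emit:" as name(argument=value, ...), one argument or row to a line, values as JSON. drive_tool: Moves the arm, as the interface text tells. Its arguments: {"type":"object","properties":{"steps":{"type":"array"}},"required":["steps"]}

```bash
mkdir -p pics; python3 - <<'E'
from station import r
import cv2,numpy as np
np.set_printoptions(precision=4,suppress=True)
for n in("scene","top"):
    cv2.imwrite(f"pics/{n}0.png",r.capture(n)); p=r.camera_params(n); print(n,np.array(p["camera_matrix"]),np.array(p["extrinsics"]))
s=r.sense();print(s["time_s"],s["tcp_pos"],s["ee_rot"],s["wrist_force"])
E
```

```text
scene [[360.8327   0.     319.1767]
 [  0.     360.8327 197.2296]
 [  0.       0.       1.    ]] [[-0.884   0.4674 -0.0057  0.482 ]
 [ 0.3311  0.6177 -0.7134 -0.188 ]
 [-0.3299 -0.6325 -0.7008  1.214 ]
 [ 0.      0.      0.      1.    ]]
top [[408.4385   0.     323.0447]
 [  0.     408.4385 199.8821]
 [  0.       0.       1.    ]] [[ 0.0242 -0.9997  0.0099  0.0424]
 [-0.9908 -0.0253 -0.1326  0.5839]
 [ 0.1328 -0.0066 -0.9911  1.0986]
 [ 0.      0.      0.      1.    ]]
0.1 [ 0.1797 -0.5981  0.2406] [[-0.9578 -0.2876 -0.0007]
 [-0.2876  0.9578  0.0018]
 [ 0.0001  0.0019 -1.    ]] [-0.2392  0.0938 -0.2685]
```

View pics/top0.png

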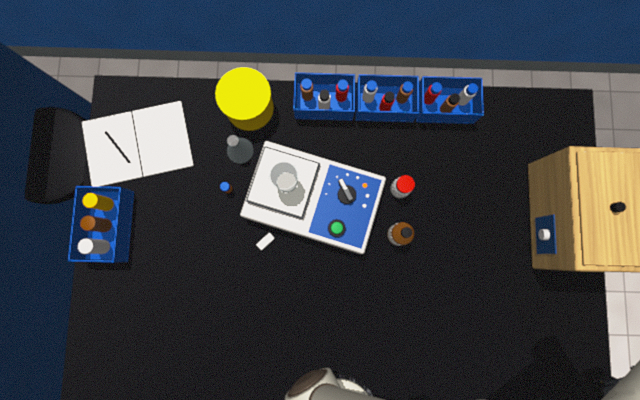

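View pics/scene0.png

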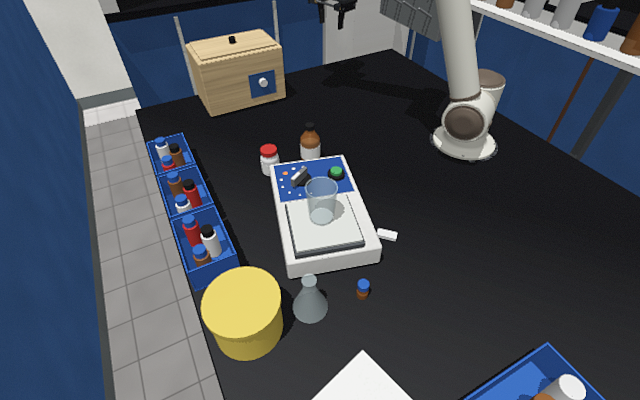

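Top view: console with dial near (347,192), its white pointer line towards (342,184), orange dot (365,185), green button (337,228), red-capped jar (403,186), amber bottle (401,233), beaker (287,180). The scene view agrees. Next I measure these points.

```bash
cat > h.py <<'E'
from station import r
import cv2,numpy as np
np.set_printoptions(precision=4,suppress=True)
def P(n):
    p=r.camera_params(n);return np.array(p["camera_matrix"]),np.array(p["extrinsics"])
def ray(uv,z,KE):
    K,E=KE;R,t=E[:3,:3],E[:3,3];c=-R.T@t
    d=R.T@np.linalg.inv(K)@np.array([uv[0],uv[1],1.]);return c+d*(z-c[2])/d[2]
def proj(p,KE):
    K,E=KE;q=K@(E[:3,:3]@np.array(p)+E[:3,3]);return q[:2]/q[2]
def blobs(m,amin=1):
    n,l,s,c=cv2.connectedComponentsWithStats(m.astype(np.uint8));return [(c[i],s[i,4],s[i,:4]) for i in range(1,n) if s[i,4]>=amin]
E
python3 - <<'E'
from h import *
im=cv2.imread("pics/top0.png");KE=P("top")
hsv=cv2.cvtColor(im,cv2.COLOR_BGR2HSV);H,S,V=[hsv[...,i].astype(int) for i in range(3)]
roi=np.zeros(H.shape,bool);roi[135:260,235:420]=1
def show(n,m,z,a=1):
    for c,A,b in blobs(m&roi,a):print(n,c,A,ray(c,z,KE))
show("orange",(H>5)&(H<20)&(S>110)&(V>150),.07,4)
show("green",(H>45)&(H<80)&(S>100)&(V>60),.082,20)
show("red",((H<5)|(H>174))&(S>150)&(V>120),.085,20)
con=(H>100)&(H<125)&(S>120)&(V>80)&roi
cs,_=cv2.findContours(con.astype(np.uint8),0,2);c=max(cs,key=cv2.contourArea)
h=cv2.convexHull(c);pts=np.array([ray(p[0],.07,KE)[:2] for p in h],np.float32)
print(cv2.minAreaRect(pts))
roi2=np.zeros(H.shape,bool);roi2[160:225,318:376]=1
roi=roi2
show("white",(S<90)&(V>140),.07,1)
show("black",(V<70),.081,20)
cv2.imwrite("pics/c1.png",cv2.resize(im[135:260,235:420],None,fx=4.3,fy=4.3,interpolation=cv2.INTER_CUBIC))
E
```

```text
orange [364.5    184.9167] 12 [ 0.6225 -0.0548  0.07  ]
green [336.4634 227.5366] 123 [0.5038 0.0198 0.082 ]
red [405.323  183.6148] 257 [ 0.6263 -0.163   0.085 ]
((0.564530074596405, -0.0023188069462776184), (0.14622259140014648, 0.19217878580093384), 74.17243957519531)
white [335.4812 171.9477] 478 [0.6564 0.025  0.07  ]
white [347. 174.] 9 [ 0.6515 -0.0066  0.07  ]
white [336.5 176.5] 4 [0.6438 0.022  0.07  ]
white [357. 177.] 9 [ 0.6439 -0.034   0.07  ]
white [344.4321 187.1358] 81 [ 0.615  -0.0002  0.07  ]
white [328.8 183.6] 5 [0.6236 0.0425 0.07  ]
white [362.3333 184.6667] 6 [ 0.623  -0.0489  0.07  ]
white [366.6 185. ] 5 [ 0.6224 -0.0605  0.07  ]
white [325.5 193.5] 4 [0.5961 0.0509 0.07  ]
white [366.8667 195.4667] 15 [ 0.5936 -0.0615  0.07  ]
white [372.4819 214.3614] 83 [ 0.5425 -0.0772  0.07  ]
white [363.8824 205.4118] 17 [ 0.5662 -0.0537  0.07  ]
black [360.651  163.9664] 298 [ 0.678  -0.0425  0.081 ]
black [346.2393 195.5031] 163 [ 0.5905 -0.0048  0.081 ]
```

View pics/c1.png

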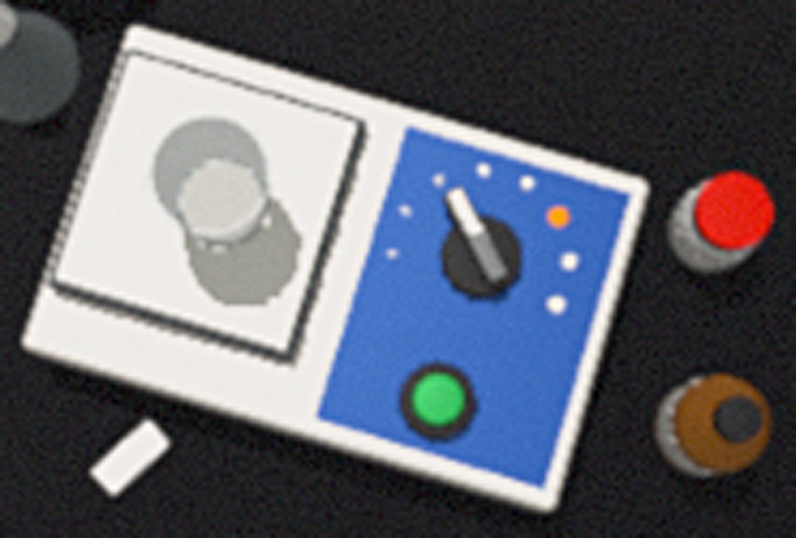

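Dots 0–7 run clockwise from (325.5,193.5) to (364,205), orange is fifth; the pointer appears to lie near dot 2 or 3. Now I fit axis and yaw from the eight dots.

```bash
python3 - <<'E'
from h import *
from scipy.optimize import least_squares
im=cv2.imread("pics/top0.png");KE=P("top")
px=[(325.5,193.5),(328.8,183.6),(336.5,176.5),(347,174),(357,177),(364.5,184.92),(366.87,195.47),(363.88,205.41)]
W=np.array([ray(p,.07,KE)[:2] for p in px]);k=np.arange(8)
f=lambda v:(v[:2]+v[3]*np.c_[np.cos(v[2]+np.pi/180*(-45+30*(5-k))),np.sin(v[2]+np.pi/180*(-45+30*(5-k)))]-W).ravel()
s=least_squares(f,[.6,0,-.2,.056]);x=s.x;print("axis",x[:2],"yaw",np.degrees(x[2]),"R",x[3],"res",np.abs(s.fun).max())
ax=x[:2];yaw=x[2];xs=np.array([np.cos(yaw),np.sin(yaw)]);ys=np.array([-xs[1],xs[0]])
print("button pred",ax-.095*xs)
# white line tip at z .106
hsv=cv2.cvtColor(im,cv2.COLOR_BGR2HSV);m=np.zeros((400,640),bool);m[177:206,335:358]=(hsv[177:206,335:358,1]<90)&(hsv[177:206,335:358,2]>90)
v,u=np.nonzero(m);Q=np.array([ray((a,b),.106,KE)[:2] for a,b in zip(u,v)])-ax
a=cv2.fitLine(Q.astype(np.float32),2,0,.01,.01).ravel();print("bar mean",Q.mean(0),"dir",a[:2],"angle",np.degrees(np.arctan2(-abs(a[1])*np.sign(a[0]*a[1])*-1,abs(a[0]))))
print("proj on dir",(Q@a[:2]).min(),(Q@a[:2]).max(), "perp",(Q@[-a[1],a[0]]).mean())
print("dot angles",np.degrees(yaw)-45+30*(5-k))
# obstacles
for n,uv,z in[("jar",(405.3,183.6),.085),("bottlecap",(407,232.5),.13),("beaker rim bottom",(286,181),.1)]:
    w=ray(uv,z,KE);print(n,w,"stirrer frame rel axis",(w[:2]-ax)@xs,(w[:2]-ax)@ys)
E
```

```text
axis [ 0.595  -0.0055] yaw -15.900423778427415 R 0.056228213840236685 res 0.0005881785400005946
button pred [0.5037 0.0206]
bar mean [0.0113 0.0048] dir [0.8908 0.4543] angle 27.022762
proj on dir -0.01999884544794032 0.04968226635471557 perp -0.0008700138628347702
dot angles [  89.0996   59.0996   29.0996   -0.9004  -30.9004  -60.9004  -90.9004
 -120.9004]
jar [ 0.6263 -0.1629  0.085 ] stirrer frame rel axis 0.0732203664121828 -0.14286224155516136
bottlecap [ 0.4924 -0.1575  0.13  ] stirrer frame rel axis -0.05703169304444824 -0.17428776183863137
beaker rim bottom [0.6224 0.1566 0.1   ] stirrer frame rel axis -0.018080555650508832 0.16331296316131405
```

Pointer is at speed 2 (29° vs. fitted 29.1°), so three clicks are needed; the fit residual is 0.6 mm and R is 56.2 mm, as it should be. I travel high with the gripper shut, then turn the tool so the fingers lie along the bar and the body stays clear of the beaker.

Emit:
drive_tool(
  steps=[0,0,0,-0.03,0.024,0,0,0,0,0,-0.03,0.024,0,0,0,0,0,-0.03,0.024,0,0,0,0,0,-0.03,0.024,0,0,0,0,0,-0.03,0.024,0,0,0,0,0,-0.03,0.024,0,0,0,0,0,-0.03,0.024,0,0,0,0,0,-0.03,0.024,0,0,0,0,0,-0.03,0.024,0,0,0,0,0,-0.03,0.024,0,0],
)

```text
time_s: 0.93
tcp_pos: [0.3985, -0.2806, 0.2414]
ee_rot: [[-0.958, -0.288, -0.0], [-0.288, 0.958, 0.0], [0.0, 0.0, -1.0]]
wrist_force: [0.3, 0.1, 0.2]
gripper_width: 0.321
gripper_force: 0.0
```

Emit:
drive_tool(
  steps=[0,0,0,-0.03,0.024,0,0,0,0,0,-0.03,0.024,0,0,0,0,0,-0.03,0.024,0,0,0,0,0,-0.03,0.024,0,0,0,0,0,-0.03,0.024,0,0,0,0,0,-0.03,0.024,0,0,0,0,0,-0.03,0.024,0,0,0,0,0,-0.03,0.024,0,0,0,0,0,-0.03,0.024,0,0,0,0,0,-0.03,0.024,0,0],
)

```text
time_s: 1.77
tcp_pos: [0.6168, 0.0355, 0.2411]
ee_rot: [[-0.958, -0.288, -0.001], [-0.288, 0.958, -0.0], [0.001, 0.0, -1.0]]
wrist_force: [1.4, -0.7, -0.2]
gripper_width: 0.006
gripper_force: 0.0
```

Emit:
drive_tool(
  steps=[0,0,-0.12,0,0,0,0,0,0,-0.12,0,0,0,0,0,0,-0.12,0,0,0,0,0,0,-0.12,0,0,0,0,0,0,-0.12,0,0,0,0,0,0,-0.12,0,0,0,0,0,0,-0.12,0,0,0,0,0,0,-0.12,0,0,0,0,0,0,-0.12,0,0,0,0,0,0,-0.12,0,0,0,0],
)

```text
time_s: 2.6
tcp_pos: [0.616, 0.0337, 0.2409]
ee_rot: [[-0.073, -0.997, -0.001], [-0.997, 0.073, -0.0], [0.0, 0.001, -1.0]]
wrist_force: [-0.4, 0.3, 0.2]
gripper_width: 0.004
gripper_force: 0.0
```

Emit:
drive_tool(
  steps=[0,0,-0.12,0,0,0,0,0,0,-0.12,0,0,0,0,0,0,-0.12,0,0,0,0,0,0,-0.12,0,0,0,0,0,0,-0.105,0,0,0,0,0,0,0,0,0,0,0,0,0,0,0,0,0,0],
)

```text
time_s: 3.18
tcp_pos: [0.6162, 0.0337, 0.2411]
ee_rot: [[0.482, -0.876, -0.001], [-0.876, -0.482, -0.0], [-0.0, 0.001, -1.0]]
wrist_force: [0.2, -0.7, 0.2]
gripper_width: 0.005
gripper_force: 0.0
```

In place above. I use a wrist picture here to check the axis from close by.

```bash
python3 - <<'E'
from h import *
s=r.sense();KE=P("wrist");im=r.capture("wrist");cv2.imwrite("pics/w1.png",im)
np.savez("w1.npz",K=KE[0],E=KE[1]);print(s["tcp_pos"])
for n,p in dict(axis=(.595,-.0055,.07),orange=(.6225,-.0548,.07),btn=(.5037,.0202,.082)).items():print(n,proj(p,KE))
E
```

```text
[0.6162 0.0337 0.2411]
axis [358.0788 158.9918]
orange [359.7339  92.7389]
btn [432.3319 234.3967]
```

View pics/w1.png

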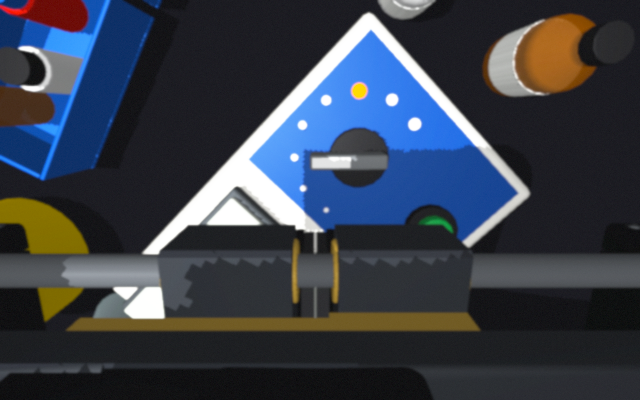

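Orange dot at (359,91), disc centre (358,157): within 2 px of my prediction. Bar points along the image row to the left, as expected. I descend beside the bar.

Emit:
drive_tool(
  steps=[0,0,0,0,0,0.03,0,0,0,0,0,0,0.03,0,0,0,0,0,0,0.03,0,0,0,0,0,0,0.02,0,0,0,0,0,0,0.01,0,0,0,0,0,0,0.007,0,0,0,0,0,0,0.006,0,0,0,0,0,0,0,0],
)

```text
time_s: 3.9
tcp_pos: [0.6165, 0.0338, 0.1083]
ee_rot: [[0.484, -0.875, -0.0], [-0.875, -0.484, -0.0], [-0.0, 0.0, -1.0]]
wrist_force: [-0.8, -0.1, -1.0]
gripper_width: 0.003
gripper_force: 0.0
```

Emit:
drive_tool(
  steps=[0,0,0,0.004,0,0,0,0,0,0,0.004,0,0,0,0,0,0,0,0,0,0],
)

```text
time_s: 4.15
tcp_pos: [0.6213, 0.0264, 0.1098]
ee_rot: [[0.484, -0.875, 0.003], [-0.875, -0.484, 0.001], [0.001, -0.003, -1.0]]
wrist_force: [-0.2, 0.2, 0.2]
gripper_width: 0.005
gripper_force: 0.0
```

Emit:
drive_tool(
  steps=[0,0,0.05,0.0019,-0.0008,0,0,0,0,0.05,0.0019,-0.0008,0,0,0,0,0.05,0.0019,-0.0008,0,0,0,0,0,0,0,0,0],
)

```text
time_s: 4.48
tcp_pos: [0.6255, 0.0229, 0.1095]
ee_rot: [[0.347, -0.938, 0.002], [-0.938, -0.347, 0.001], [-0.0, -0.002, -1.0]]
wrist_force: [-1.2, 2.0, 0.9]
gripper_width: 0.007
gripper_force: 0.8
```

Emit:
drive_tool(
  steps=[0,0,0.05,0.0019,-0.0008,0,0,0,0,0.05,0.0019,-0.0008,0,0,0,0,0.05,0.0019,-0.0008,0,0,0,0,0,0,0,0,0],
)

```text
time_s: 4.82
tcp_pos: [0.6295, 0.0178, 0.1092]
ee_rot: [[0.205, -0.979, 0.001], [-0.979, -0.205, 0.0], [0.0, -0.001, -1.0]]
wrist_force: [-0.1, 0.3, 0.1]
gripper_width: 0.001
gripper_force: 0.0
```

```bash
cat > dial.py <<'E'
from h import *
# angle of bar from wrist view: prints tcp relation to the dial axis and the angle of the tool
s=r.sense();ax=np.array([.595,-.0055]);R=np.array(s["ee_rot"]);d=np.array(s["tcp_pos"])[:2]-ax
print("axis in tool xy",-d@R[:2,0],-d@R[:2,1],"bar angle if touching",np.degrees(np.arctan2(-R[1,1],-R[0,1])),s["wrist_force"],s["time_s"])
import sys
for n in ("top","wrist"):
    im=r.capture(n)
    cv2.imwrite(f"pics/{n}_{sys.argv[1]}.png",cv2.resize(im[140:255,290:420],None,fx=4,fy=4,interpolation=cv2.INTER_CUBIC) if n=="top" else im[50:300,150:550])
E
python3 dial.py a; python3 -c "
import cv2,numpy as np
a=cv2.imread('pics/top_a.png');b=cv2.imread('pics/wrist_a.png');h=250
cv2.imwrite('pics/ab.png',np.hstack([cv2.resize(a,(int(a.shape[1]*h/a.shape[0]),h)),b]))"
```

```text
axis in tool xy 0.015746724017704775 0.0385044644142239 bar angle if touching 11.809400590459802 [-0.1183  0.2565  0.1332] 4.8167
```

View pics/ab.png

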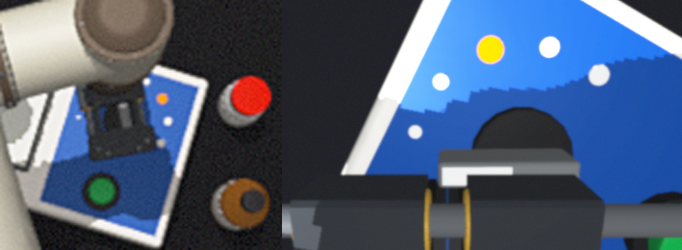

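Force dropped to zero, suggesting a snap to click 3. I check by projecting the bar for both hypotheses onto this picture (bar tip at about crop (440,160), i.e. its top face).

```bash
python3 - <<'E'
from h import *
KE=P("wrist")
for a in(29.1,11.8,-.9):
    u=np.array([np.cos(np.radians(a)),np.sin(np.radians(a))]);n=np.array([-u[1],u[0]])
    o=np.array([.595,-.0055])
    print(a,[np.round(proj([*(o+p*u+q*n),.106],KE)-[150,50]+[282,0],0) for p,q in((.042,.006),(.042,-.006),(-.02,.006),(-.02,-.006))])
E
python3 -c "
import cv2
b=cv2.imread('pics/wrist_a.png')[90:210,100:340];cv2.imwrite('pics/wa2.png',cv2.resize(b,None,fx=3,fy=3))"
```

```text
29.1 [array([449., 218.]), array([441., 193.]), array([586., 179.]), array([580., 153.])]
11.8 [array([441., 192.]), array([441., 165.]), array([582., 192.]), array([585., 166.])]
-0.9 [array([440., 171.]), array([446., 145.]), array([577., 201.]), array([586., 176.])]
```

View pics/wa2.png

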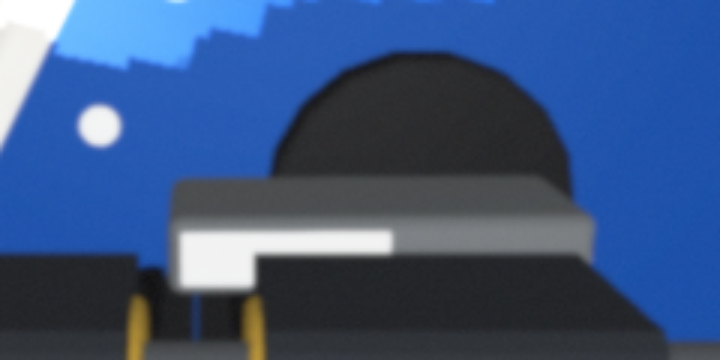

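The bar's top edge is parallel to the fingers (row ≈163 at both ends), so the bar is at about 12° still, at the detent's crest. I push a bit further and wait.

Emit:
drive_tool(
  steps=[0,0,0.05,0.0019,-0.0008,0,0,0,0,0,0,0,0,0,0,0,0,0,0,0,0,0,0,0,0,0,0,0],
)

```text
time_s: 5.25
tcp_pos: [0.63, 0.0162, 0.1085]
ee_rot: [[0.157, -0.988, -0.0], [-0.988, -0.157, -0.0], [0.0, 0.0, -1.0]]
wrist_force: [-0.5, 0.1, 0.2]
gripper_width: 0.004
gripper_force: 0.0
```

```bash
cat > bar.py <<'E'
from h import *
s=r.sense();KE=P("wrist");im=r.capture("wrist");R=np.array(s["ee_rot"]);T=np.degrees(np.arctan2(-R[1,1],-R[0,1]))
d=np.array([.595,-.0055])-np.array(s["tcp_pos"])[:2];print("tool",T,"axis in tool",d@R[:2,0],d@R[:2,1],"F",s["wrist_force"],"t",s["time_s"])
# grey/white bar: bright unsaturated pixels in the zone of the bar, upper edge of the top face, per column
o=np.array([.595,-.0055]);hsv=cv2.cvtColor(im,cv2.COLOR_BGR2HSV).astype(int)
m=(hsv[...,1]<70)&(hsv[...,2]>105)
L=[]
for u in range(295,440,4):
    v=np.nonzero(m[100:235,u])[0]
    if len(v)>4: L.append((u,v[0]+100))
W=np.array([ray(p,.106,KE)[:2]-o for p in L])
k=np.linalg.norm(W,axis=1)<.045;W=W[k];print(len(W),[p for p,q in zip(L,k) if q][::5])
if len(W)>3:
    a=cv2.fitLine(W.astype(np.float32),2,0,.01,.01).ravel();th=np.degrees(np.arctan2(a[1],a[0]))
    print("edge angle (mod 180)",th,"perp offset",np.mean(W@[-a[1],a[0]]))
cv2.imwrite("pics/bar.png",im[50:300,150:550])
E
python3 bar.py
```

```text
tool 9.025859733200303 axis in tool 0.015986025373991002 0.03794786166711722 F [-0.462   0.0715  0.168 ] t 5.25
20 [(315, np.int64(198)), (335, np.int64(201)), (383, np.int64(209)), (423, np.int64(216))]
edge angle (mod 180) -0.6795502 perp offset -0.0069635650498444095
```

Bar is now at −0.7°: click 3. The measuring works; on to click 4.

Emit:
drive_tool(
  steps=[0,0,0.05,0.0019,-0.0008,0,0,0,0,0.05,0.0019,-0.0008,0,0,0,0,0.05,0.0019,-0.0008,0,0,0,0,0.05,0.0019,-0.0008,0,0,0,0,0.05,0.0019,-0.0008,0,0,0,0,0.05,0.0019,-0.0008,0,0,0,0,0.05,0.0019,-0.0008,0,0,0,0,0,0,0,0,0],
)

```text
time_s: 5.97
tcp_pos: [0.6359, 0.0035, 0.1086]
ee_rot: [[-0.193, -0.981, 0.0], [-0.981, 0.193, 0.001], [-0.001, -0.0, -1.0]]
wrist_force: [0.8, 1.5, 0.1]
gripper_width: 0.008
gripper_force: 0.9
```

Emit:
drive_tool(
  steps=[0,0,0.05,0.0019,-0.0008,0,0,0,0,0.04,0.0015,-0.0006,0,0,0,0,0.03,0.0011,-0.0005,0,0,0,0,0,0,0,0,0,0,0,0,0,0,0,0,0,0,0,0,0,0,0],
)

```text
time_s: 6.47
tcp_pos: [0.6364, -0.0019, 0.1085]
ee_rot: [[-0.307, -0.952, -0.0], [-0.952, 0.307, -0.0], [0.0, 0.0, -1.0]]
wrist_force: [-0.2, -0.6, -0.5]
gripper_width: 0.003
gripper_force: 0.1
```

```bash
python3 bar.py
```

```text
tool -17.906283641158176 axis in tool 0.016194985636104622 0.03830142611305241 F [-0.2088 -0.5554 -0.5025] t 6.4667
24 [(307, np.int64(215)), (327, np.int64(215)), (367, np.int64(214)), (387, np.int64(213)), (427, np.int64(212))]
edge angle (mod 180) -16.412186 perp offset -0.006470950955105259
```

Emit:
drive_tool(
  steps=[0,0,0.04,0.0015,-0.0006,0,0,0,0,0,0,0,0,0,0,0,0,0,0,0,0,0,0,0,0,0,0,0,0,0,0,0,0,0,0],
)

```text
time_s: 6.93
tcp_pos: [0.6366, -0.0033, 0.1085]
ee_rot: [[-0.346, -0.938, -0.0], [-0.938, 0.346, -0.0], [0.0, 0.0, -1.0]]
wrist_force: [0.3, 0.3, 0.9]
gripper_width: 0.001
gripper_force: 0.0
```

```bash
python3 bar.py
```

```text
tool -20.238333285250608 axis in tool 0.016449605457890173 0.03826402722588975 F [0.2599 0.3142 0.9192] t 6.9333
24 [(307, np.int64(199)), (327, np.int64(199)), (367, np.int64(206)), (387, np.int64(210)), (427, np.int64(217))]
edge angle (mod 180) -30.440018 perp offset -0.005846887776983321
```

Click 4 (−30.4°). Same again, carefully, for click 5.

Emit:
drive_tool(
  steps=[0,0,0.05,0.0019,-0.0008,0,0,0,0,0.05,0.0019,-0.0008,0,0,0,0,0.05,0.0019,-0.0008,0,0,0,0,0.05,0.0019,-0.0008,0,0,0,0,0.05,0.0019,-0.0008,0,0,0,0,0.05,0.0019,-0.0008,0,0,0,0,0.05,0.0019,-0.0008,0,0,0,0,0.04,0.0015,-0.0006,0,0,0,0,0.03,0.0011,-0.0005,0,0,0,0,0,0,0,0,0],
)

```text
time_s: 7.82
tcp_pos: [0.6349, -0.02, 0.1087]
ee_rot: [[-0.699, -0.715, 0.002], [-0.715, 0.699, 0.0], [-0.002, -0.001, -1.0]]
wrist_force: [1.4, -0.2, -0.9]
gripper_width: 0.007
gripper_force: 1.8
```

Emit:
drive_tool(
  steps=[0,0,0.03,0.0011,-0.0005,0,0,0,0,0.03,0.0011,-0.0005,0,0,0,0,0,0,0,0,0,0,0,0,0,0,0,0,0,0,0,0,0,0,0,0,0,0,0,0,0,0],
)

```text
time_s: 8.32
tcp_pos: [0.6337, -0.0227, 0.1087]
ee_rot: [[-0.74, -0.673, 0.001], [-0.673, 0.74, -0.0], [-0.0, -0.001, -1.0]]
wrist_force: [2.2, -1.8, -1.6]
gripper_width: 0.006
gripper_force: 1.2
```

```bash
python3 bar.py
```

```text
tool -47.739519213303495 axis in tool 0.017048655289188107 0.03871356551837887 F [ 2.1548 -1.8004 -1.6379] t 8.3167
26 [(319, np.int64(215)), (339, np.int64(214)), (379, np.int64(213)), (399, np.int64(213)), (419, np.int64(211)), (439, np.int64(209))]
edge angle (mod 180) -45.50354 perp offset -0.005619342651689916
```

Emit:
drive_tool(
  steps=[0,0,0.03,0.0014,-0.0005,0,0,0,0,0.01,0.0006,-0.0002,0,0,0,0,0,0,0,0,0,0,0,0,0,0,0,0,0,0,0,0,0,0,0,0,0,0,0,0,0,0],
)

```text
time_s: 8.87
tcp_pos: [0.6321, -0.0243, 0.1085]
ee_rot: [[-0.767, -0.642, -0.001], [-0.642, 0.767, -0.0], [0.001, 0.0, -1.0]]
wrist_force: [-0.1, 0.1, 1.4]
gripper_width: 0.003
gripper_force: 0.0
```

```bash
python3 bar.py
```

```text
tool -50.05459021807406 axis in tool 0.01634354229326607 0.03822360654279175 F [-0.0594  0.1134  1.3641] t 8.8667
26 [(315, np.int64(199)), (335, np.int64(203)), (375, np.int64(210)), (395, np.int64(214)), (415, np.int64(216)), (435, np.int64(220))]
edge angle (mod 180) -60.220634 perp offset -0.004958538898910254
```

Click 5: bar at −60.2° against −60.9° expected. I back off, lift, and go over the button.

Emit:
drive_tool(
  steps=[0,0,0,-0.004,0,0,0,0,0,0,-0.004,0,0,0,0,0,0,0,0,-0.02,0,0,0,0,0,0,-0.04,0,0,0,0,0.0194,0.0291,0,0,0,0,0,0.0194,0.0291,0,0,0,0,0,0.0194,0.0291,0,0,0,0,0,0.0194,0.0291,0,0,0,0,0,0,0,0,0,0,0,0,0,0,0,0],
)

```text
time_s: 9.75
tcp_pos: [0.5032, 0.0208, 0.1693]
ee_rot: [[-0.766, -0.643, 0.001], [-0.643, 0.766, 0.0], [-0.001, -0.0, -1.0]]
wrist_force: [1.0, 0.8, 0.2]
gripper_width: 0.011
gripper_force: 0.0
```

```bash
python3 - <<'E'
from h import *
s=r.sense();print(s["tcp_pos"],s["wrist_force"])
im=r.capture("scene");KE=P("scene")
hsv=cv2.cvtColor(im,cv2.COLOR_BGR2HSV);m=(hsv[...,0]>45)&(hsv[...,0]<85)&(hsv[...,1]>90)&(hsv[...,2]>50)
for c,A,b in blobs(m,10):
    if 300<c[0]<370: print(c,A,b,[ray(c,z,KE) for z in(.075,.082,.09)])
cv2.imwrite("pics/s2.png",cv2.resize(im[130:220,250:390],None,fx=5,fy=5,interpolation=cv2.INTER_CUBIC))
E
```

```text
[0.5032 0.0208 0.1693] [0.9936 0.8037 0.1525]
[335.7864 170.932 ] 103 [330 166  13  11] [array([0.497 , 0.0074, 0.075 ]), array([0.5013, 0.0145, 0.082 ]), array([0.5061, 0.0226, 0.09  ])]
```

View pics/s2.png

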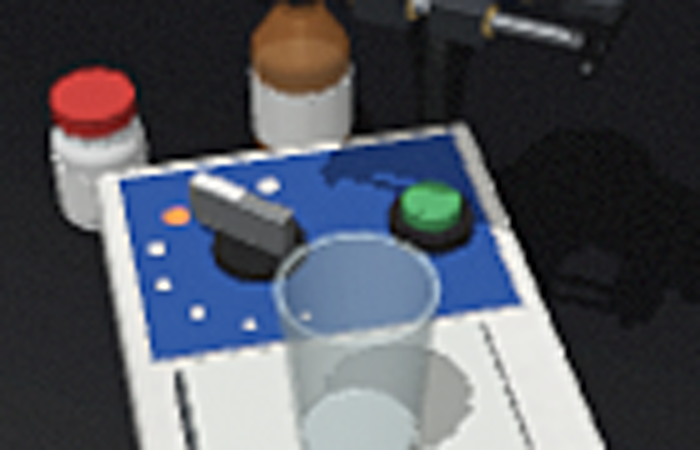

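Pointer bar is turned to the orange side, everything still standing; the button stands proud of its bezel with its top at about z = 0.088 by the two views. Pressing down gradually.

Emit:
drive_tool(
  steps=[0,0,0,0,0,0.03,0,0,0,0,0,0,0.02,0,0,0,0,0,0,0.008,0,0,0,0,0,0,0.002,0,0,0,0,0,0,0.002,0,0,0,0,0,0,0,0],
)

```text
time_s: 10.3
tcp_pos: [0.5048, 0.0199, 0.1072]
ee_rot: [[-0.767, -0.642, 0.0], [-0.642, 0.767, -0.001], [0.0, -0.0, -1.0]]
wrist_force: [-1.9, -0.3, 3.7]
gripper_width: 0.006
gripper_force: 1.9
```

Emit:
drive_tool(
  steps=[0,0,0,0,0,0.001,0,0,0,0,0,0,0.001,0,0,0,0,0,0,0,0],
)

```text
time_s: 10.55
tcp_pos: [0.5049, 0.02, 0.1054]
ee_rot: [[-0.767, -0.642, 0.002], [-0.642, 0.767, -0.0], [-0.001, -0.001, -1.0]]
wrist_force: [-1.7, -1.4, 4.9]
gripper_width: 0.01
gripper_force: 2.4
```

Emit:
drive_tool(
  steps=[0,0,0,0,0,0.001,0,0,0,0,0,0,0.001,0,0,0,0,0,0,0,0],
)

```text
time_s: 10.8
tcp_pos: [0.5049, 0.02, 0.1052]
ee_rot: [[-0.766, -0.643, 0.002], [-0.643, 0.766, -0.0], [-0.001, -0.002, -1.0]]
wrist_force: [-6.0, -1.5, 16.3]
gripper_width: 0.005
gripper_force: 8.0
```

Force rose 3.7 → 4.9 N along the spring and then sharply at a hard stop: the button is fully down. I lift off and move clear.

Emit:
drive_tool(
  steps=[0,0,0,0,0,-0.004,0,0,0,0,0,0,-0.01,0,0,0,0,0,0,-0.03,0,0,0,0,0,0,-0.04,0,0,0,0,0,0,-0.04,0,0,0,0,0,0.03,0.02,0,0,0,0,0,0.03,0.02,0,0,0,0,0,0.03,0.02,0,0,0,0,0,0,0,0,0,0,0,0,0,0,0,0],
)

```text
validation failed for argument at $.st...
```

```bash
python3 - <<'E'
from h import *
s=r.sense();print(s["tcp_pos"],s["wrist_force"],s["time_s"])
a=cv2.resize(r.capture("top")[140:255,240:420],None,fx=4.2,fy=4.2,interpolation=cv2.INTER_CUBIC)
cv2.imwrite("pics/end.png",a)
E
```

```text
[0.5049 0.02   0.1052] [-6.0043 -1.4582 16.2783] 10.8
```

View pics/end.png

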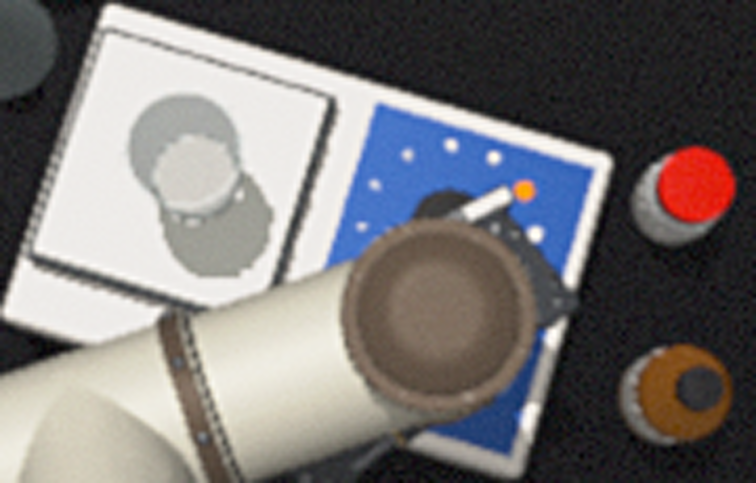

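The picture shows the pointer's white line aimed at the orange dot (525,190), with beaker, jar and bottle unmoved. The lift call was refused because its row count was wrong, so I resend it.

Emit:
drive_tool(
  steps=[0,0,0,0,0,-0.004,0,0,0,0,0,0,-0.01,0,0,0,0,0,0,-0.03,0,0,0,0,0,0,-0.04,0,0,0,0,0,0,-0.04,0,0,0,0,0.03,0.02,0,0,0,0,0,0.03,0.02,0,0,0,0,0,0.03,0.02,0,0,0,0,0,0,0,0,0,0,0,0,0,0,0,0],
)

```text
time_s: 11.68
tcp_pos: [0.396, 0.0085, 0.2274]
ee_rot: [[-0.766, -0.642, 0.004], [-0.642, 0.766, 0.002], [-0.004, -0.001, -1.0]]
wrist_force: [0.0, 0.0, -1.1]
gripper_width: 0.005
gripper_force: 0.0
```

```bash
python3 - <<'E'
from h import *
im=r.capture("top");a=cv2.imread("pics/top0.png");s=r.sense();print(s["tcp_pos"],s["wrist_force"],s["time_s"])
o=np.array([.595,-.0055]);KE=P("top");hsv=cv2.cvtColor(im,cv2.COLOR_BGR2HSV).astype(int);H,S,V=hsv[...,0],hsv[...,1],hsv[...,2]
for n,m in(("orange",(H>5)&(H<20)&(S>110)&(V>150)),("green",(H>45)&(H<80)&(S>100)&(V>60)),("red",((H<5)|(H>174))&(S>150)&(V>120))):
    print(n,[(c.round(1),A) for c,A,_ in blobs(m,6) if 320<c[0]<415 and 150<c[1]<250])
d=cv2.absdiff(im,a).max(2)>60
print("changed blobs",[(c.round(0),A) for c,A,_ in blobs(d,15)])
print("tip at 5 expected px",proj([*(o+.042*np.array([np.cos(np.radians(-60.9)),np.sin(np.radians(-60.9))])),.106],KE))
w=(S<60)&(V>190);w[:183]=0;w[200:]=0;w[:,:350]=0;w[:,364:]=0;print("white line px",np.argwhere(w)[:,::-1].mean(0))
E
```

```text
[0.3974 0.0088 0.2275] [ 1.0525  0.2353 -0.3151] 11.7333
orange [(array([364.5, 184.7]), np.int32(11))]
green [(array([336.4, 227.6]), np.int32(124))]
red [(array([405.3, 183.6]), np.int32(258))]
changed blobs [(array([342., 184.]), np.int32(67)), (array([356., 189.]), np.int32(87)), (array([343., 194.]), np.int32(17)), (array([349., 197.]), np.int32(19)), (array([294., 319.]), np.int32(12207)), (array([626., 384.]), np.int32(704)), (array([318., 384.]), np.int32(272)), (array([355., 393.]), np.int32(213)), (array([329., 385.]), np.int32(20)), (array([608., 396.]), np.int32(40))]
tip at 5 expected px [361.2147 185.1334]
white line px [355.5 188. ]
```

Only the pointer has changed in the scene. The button is back at its first position, and the arm is clear.

```bash
python3 -c "
from station import r
print(r.finish_job())"
```

```text
the job is handed in; nothing more can be done
None
```

The selector was pushed click by click to speed five at the orange mark, then the start button was pressed fully down and sprang back. The arm is clear and the top view shows nothing else moved; the job was handed in at about 12 s, and no verdict came back.

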